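# Unlatch the storage bay and pull the tote forward with the hook

## Task

Press the release button on top of the plywood storage bay so that its T-handle pops up, then turn the handle clockwise until the front flap drops open. Pick up the pull hook, hook its blade over the front lip of the tote at the back of the bay and drag the tote forward until about a third of its length stands out of the bay mouth, the casting still lying in it. Then set the hook down gently on the bench (do not drop it), clear of the bay and the tote, and leave the other things where they are.

Things in the scene. Friction and masses are not known exactly. Their poses are not given: they have to be found in the camera images.
- bay: Fixed plywood storage bay, 250 deep x 204 wide. Origin: middle of its mouth (front plane), at bench height; x points into the bay, y left, z up. Inside: floor 15 mm above the bench, 184 mm wide, roof underside at 165. Top of the front header (x 0 to 80 mm) at z 193, roof behind it at 177. The latch's steel cam hangs from the roof at x 5 to 75 mm, down to 147 mm above the bench.
- button_top (a point): Centre of the top of the round steel release button, 23 mm wide, on the header beside the T-handle (bay x 40, y +70 mm), 11 mm proud of the header. Press straight down: travel 7 mm, spring 1 to 4 N, returns by itself; past about 4 mm it frees the T-handle, which springs up.
- t_pop (a joint): How far the T-handle has popped up out of its pocket, m: 0 flush and latched, 0.028 fully up. A light spring (about 2 to 5 N) pushes it up.
- t_bar (a point): Centre of the T-handle's dark steel bar (82 mm long along this point's y, 14 wide along x, 15 high), on its vertical turning axis (bay x 40, y 0); moves with the handle. Flush in its pocket it cannot be gripped; popped up, its underside stands 14 mm above the header (z 207 mm).
- t_turn (a joint): Turn of the T-handle about the vertical, rad: 0 latched (bar parallel to the mouth), grows clockwise seen from above to its stop at 1.35. The flap is freed at about 0.8. Friction keeps it where it is left.
- flap (a joint): Opening of the front flap, rad: 0 closed upright, 1.57 open, lying flat. Hinged along the mouth's lower edge, 149 mm high, 200 wide; it drops open by itself within 2 s once freed. Open, it covers the bench from the mouth to 149 mm in front of it, upper face 14 mm above the bench (bay floor 15); a small steel keeper 125 to 144 mm in front of the mouth stands up 18 mm from it.
- tote: Loose grey plastic tote, open on top: 160 mm long (its x, into the bay), 150 wide, 65 high, walls 4, a lip round the rim standing out 7 mm; 0.38 to 0.6 kg. It stands on the bay's floor, pushed back out of the fingers' reach. Origin: centre of its underside. Inner face of its front wall at its x = -76 mm.
- tote_lip (a point): Outer edge of the front lip of the tote, in the middle, at rim height (65 mm above the tote's underside, 80 mm above the bench). The inner face of the front wall is 11 mm behind this point (along the tote's +x).
- nose_mid (a point): Centre of the black cast nose piece, 69 x 96 x 39 mm, that lies in the back half of the tote; the front 70 mm of the tote are empty.
- hook_grip (a point): Grip point of the loose pull hook, in its wooden handle (x -70 to +40 mm, 28 wide, 34 high), 17 mm above its flat underside; the hook balances here, 0.16 kg. Its x points to the blade, z up. Flat steel shaft 16 wide, 6 thick, top 14 mm above this point; at x 147 to 153 mm a 36 mm wide blade goes down from it, 25 mm below the shaft. It stands on the bench on handle and blade, blade down.
- hook_tip (a point): Middle of the lower edge of the hook's blade: 150 mm ahead (+x) of the grip point and 17 mm below it.
- sanding_block_mid (a point): Centre of a yellow sanding block, 62 x 96 x 28 mm, lying on the roof of the bay at the back: leave alone.
- mixing_cup_2_mid (a point): Centre of a white mixing cup, 65 mm wide and 62 mm high, standing left of the bay: leave alone.
- packing_tape_mid (a point): Centre of a roll of packing tape, 96 mm across and 48 mm high, lying left in front of the bay: leave alone.
- paint_bottle_1_mid (a point): Centre of a small tint bottle, 36 mm wide, 101 mm high, standing to the right behind the hook: leave alone.

How it is judged:
On the way, in this order (a step that is already met when the one before it is completed fails the run):
1. the T-handle has popped up (value of joint t_pop above 0.02 m), for 0.2 s.
2. the handle is turned and the flap lies open (value of joint t_turn above 0.6 rad and value of joint flap above 1.4 rad), for 0.2 s.
3. the hook's blade is inside the tote, below its rim (x of hook_tip in the frame of tote between -0.078 and 0.07 m and y of hook_tip in the frame of tote between -0.07 and 0.07 m and z of hook_tip in the frame of tote below 0.057 m), for 0.1 s.
4. the hook, still in the tote, has dragged it out of the bay mouth (all of step 3 and x of tote_lip in the frame of bay below -0.03 m), for 0.1 s.
5. the hook, still held, is down on the bench (height (world z) of hook_grip below 0.03 m and contact force between the fingers and hook above 0.5 N), for 0.1 s.
At the end, for the whole second after the job is handed in: The flap is open, the tote stands level with its front lip 30 to 95 mm out in front of the bay mouth and its back still in the bay, the casting lies in it, and the hook lies at rest on the bench touching neither the bay (nor its flap) nor the tote (value of joint flap above 1.4 rad and x of tote_lip in the frame of bay between -0.095 and -0.03 m and angle between tote's own z axis and vertical below 0.06 rad and linear speed of each of tote, hook below 0.02 m/s and x of nose_mid in the frame of tote between -0.076 and 0.076 m and y of nose_mid in the frame of tote between -0.071 and 0.071 m and z of nose_mid in the frame of tote below 0.05 m and height (world z) of hook_grip below 0.03 m and height (world z) of hook_tip below 0.05 m and contact force between hook and tote below 0.05 N and contact force between hook and bay below 0.05 N).
It fails at once if the tote is tipped up by more than 20 degrees (angle between tote's own z axis and vertical above 0.35 rad).
It fails at once if a bystander (sanding block, cup, tape roll or tint bottle) is moved by more than 3 cm (distance of any of sanding_block_mid, mixing_cup_2_mid, packing_tape_mid, paint_bottle_1_mid from where it was at the start of the episode above 0.03 m).
It also fails if it takes over 64 s, if anything falls off the work surface, if the arm or the gripper's body presses on something with over 40 N, if the wrist force passes 120 N, or if a joint passes its speed limit or range.

## Robot

A 7-joint arm with a two-finger parallel gripper is mounted at the origin on a cart in front of the work surface, level with it; the furniture and walls round the work are solid. World frame = base frame: x ahead of the robot, y to its left, z up, the work surface at z = 0. Lengths are in m, angles in rad, forces in N, time in s.
With the tool pointing down it reaches from about 0.4 to 0.9 m from the base axis. Payload 5.5 kg.
Tool frame: the origin (TCP) lies on the mounting face of the last link; the fingertips stand 178 mm ahead of it and the grasp point (between the pads) lies 159 mm ahead of it; z points along the fingers, y is the line along which they close (so a half turn about z gives the same grasp; the last joint's range is limited). The gripper opens to 92 mm and grips with 3 to 60 N. Pads are 19 mm wide; open, the fingers measure 130 mm over their backs; the gripper's body (75 mm by 190 mm) begins 47 mm behind the grasp point.
Start: joints at [-0.995, 0.501, -0.427, 1.55, 0.221, 1.138, -0.21], TCP at [0.2, 0.618, 0.405] pointing down, gripper open.
Joint ranges: [-2.88, 2.88], [-0.31, 2.03], [-1.54, 1.56], [0.2, 2.42], [-1.41, 4.55], [0.19, 2.02], [-2.57, 2.57]. Speed limits (rad/s): [2.57, 2.57, 3.14, 3.14, 3.14, 3.14, 3.14].

## Interface

Orientations are given as a unit quaternion [w, x, y, z].
In Python, from workcell import ctrl, viewer, workorder gives the robot as it stands.
- The arm moves only by the tool arm_command, never from a script. Its argument "steps" is a list that holds one entry, the list of rows, each a list of 5 numbers: the opening, from 0 (shut) to 1 (fully open), then the shift along the tool's x, y, z in units of 50 mm (1.0 is 50 mm), then the turn about the tool's z in units of 5 degrees (1.0 is 5 degrees). A call has 1 to 20 rows; each row is the pose to reach, as a shift and turn from the pose commanded when the call began, along the tool's axes at that moment; what a row does not reach only later rows make up. A row lasts 1/10 s, in which the tool goes at most 50 mm and 8.59 degrees, less where a joint would pass 70% of its speed; a pose out of reach is approached as far as the arm can. A call with a gripper value outside its range is refused whole. The fingers move at their own pace and stop on an object; "force" is the grip in N (left out, the last holds). Time passes only in rows, so rows that repeat a pose let the fingers close. It gives the time, the measured TCP pose, the force, the opening and the grip force at its end, in the units of the state.
- ctrl.read_state(): the state, without advancing time (a new reading comes with each control period).
- viewer.capture(name): name is "scene" or "top" or "wrist"; returns a dict with "frame" (384x512x3 uint8, blue, green, red), "fovy" (degrees; the focal length in pixels is half the picture's height over the tangent of half this angle, whatever the lens; pixels are square), "cx", "cy" (the principal point, pixels), "world_from_camera" (4x4, takes a point from camera to world coordinates); the wrist camera has in their place "T_tool_cam" (4x4, takes a point from camera to tool coordinates, whose origin is the TCP and whose axes are the flange's). Camera axes: x right, y up, looking along -z (the intrinsics and any distortion apply to the point x, -y, -z); pixel columns grow to the right and rows downward; lengths in m; the calibration is good to about 2 mm. A picture is of the moment at which its call begins: read the wrist's pose just before it. There is no depth.
- workorder.sign_off(): hands the job in; it is judged then, once.
The state is a dict: "t": time; "joint_positions": joint angles; "qvel": joint speeds; "joint_torque": joint torques, N m; "ee_pos": TCP position; "orientation": TCP orientation; "ft_force": force on the tool from outside, world axes, zero at the start; "wrist_torque": the same for the moment, N m; "grip_width": opening from 0.0 (shut) to 1.0 (fully open); "gripper_force": force on a finger pad.
Only numpy, scipy, OpenCV 4.12 (cv2) and the standard library are available. Lean on these libraries where they do the work, as an engineer would, in place of code of your own. Each camera call takes 0.05 s, during which the arm holds its last target. There are 200 camera calls.

## Working session

There is one attempt and no reset: what is moved stays moved. The work goes in short steps, Python scripts to look and compute and a tool call to move; the robot and the scene stay as the last step left them, time stands still between calls to the robot, and variables do not carry over. Pictures are saved under pics/ and viewed, at most 10 in all, crops included, and the job is handed in when it is done.

Besides the shell and the picture viewer there is one more tool, called after ">>>" as a command line: name --argument value ..., lists and objects as JSON in quotes. arm_command: Moves the arm, as the interface text tells. Its arguments: {"type":"object","properties":{"steps":{"type":"array","items":{"type":"array","items":{"type":"array","items":{"type":"number"}}}},"force":{"type":"number"}},"required":["steps"]}

```bash
mkdir -p pics; ls
cat > h.py <<'E'
import numpy as np, cv2
from scipy.spatial.transform import Rotation as R
from workcell import ctrl, viewer, workorder
def pose():
    s=ctrl.read_state(); T=np.eye(4); q=s["orientation"]
    T[:3,:3]=R.from_quat([q[1],q[2],q[3],q[0]]).as_matrix(); T[:3,3]=s["ee_pos"]; return T
def cap(n):
    T=pose(); c=viewer.capture(n)
    M=np.array(c["world_from_camera"]) if n!="wrist" else T@np.array(c["T_tool_cam"])
    f=c["frame"].shape[0]/2/np.tan(np.radians(c["fovy"])/2)
    return c["frame"],dict(M=M,f=f,cx=c["cx"],cy=c["cy"],extra={k:v for k,v in c.items() if k not in("frame",)})
def ray(k,u,v):
    d=np.array([(u-k["cx"])/k["f"],-(v-k["cy"])/k["f"],-1]); return k["M"][:3,3],k["M"][:3,:3]@d
def plane(k,u,v,z):
    o,d=ray(k,u,v); return o+d*(z-o[2])/d[2]
def proj(k,p):
    q=np.linalg.inv(k["M"])@np.append(p,1); return k["cx"]+k["f"]*q[0]/-q[2], k["cy"]-k["f"]*q[1]/-q[2]
E
python3 - <<'E'
from h import *
import pickle
s=ctrl.read_state(); print({k:np.round(v,3) for k,v in s.items()})
for n in("scene","top","wrist"):
    f,k=cap(n); cv2.imwrite(f"pics/{n}0.png",f); pickle.dump((f,k),open(n+"0.pkl","wb")); print(n,k)
a=[cv2.imread(f"pics/{n}0.png") for n in("scene","top")]
E
```

```text
pics
{'t': np.float64(0.0), 'joint_positions': array([-0.995,  0.502, -0.427,  1.551,  0.221,  1.138, -0.21 ]), 'qvel': array([ 0.   ,  0.002, -0.   , -0.   ,  0.002,  0.002, -0.001]), 'joint_torque': array([-0.000e+00, -5.666e+01, -5.816e+00, -2.791e+01, -6.900e-02,
        3.100e-02,  0.000e+00]), 'ee_pos': array([0.2  , 0.618, 0.404]), 'orientation': array([-0.   ,  0.156,  0.988, -0.001]), 'ft_force': array([-0.519,  0.223,  0.361]), 'wrist_torque': array([ 0.008,  0.01 , -0.005]), 'gripper_force': np.float64(0.0), 'grip_width': np.float64(1.001)}
scene {'M': array([[ 0.74073214,  0.37516299, -0.55728685,  0.03576379],
       [-0.67147905,  0.38780115, -0.63144766, -0.56967592],
       [-0.02077932,  0.84194002,  0.53917086,  0.68154062],
       [ 0.        ,  0.        ,  0.        ,  1.        ]]), 'f': np.float64(378.74976424956174), 'cx': 262.69951389875024, 'cy': 192.89184155375452, 'extra': {'fovy': 53.763727280013555, 'cx': 262.69951389875024, 'cy': 192.89184155375452, 'world_from_camera': array([[ 0.74073214,  0.37516299, -0.55728685,  0.03576379],
       [-0.67147905,  0
[... 954 characters left out ...]
1,  0.29804099,  0.07665754,  0.6388257 ],
       [-0.00126699, -0.24530129,  0.96944607,  0.38373797],
       [ 0.        ,  0.        ,  0.        ,  1.        ]]), 'f': np.float64(323.3238023277198), 'cx': 256.81672209077874, 'cy': 190.25887431154766, 'extra': {'fovy': 61.40638687274203, 'cx': 256.81672209077874, 'cy': 190.25887431154766, 'T_tool_cam': array([[-5.60128085e-05,  9.69432063e-01,  2.45359882e-01,
         6.58099124e-02],
       [ 9.99999900e-01,  1.63413147e-04, -4.17367097e-04,
         4.83909779e-04],
       [-4.44704076e-04,  2.45359834e-01, -9.69431975e-01,
         2.00577947e-02],
       [ 0.00000000e+00,  0.00000000e+00,  0.00000000e+00,
         1.00000000e+00]])}}
```

View pics/scene0.png

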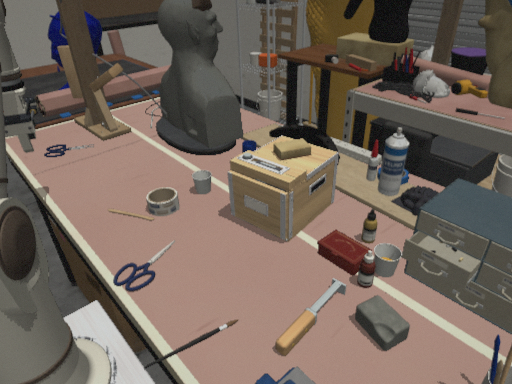

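View pics/top0.png

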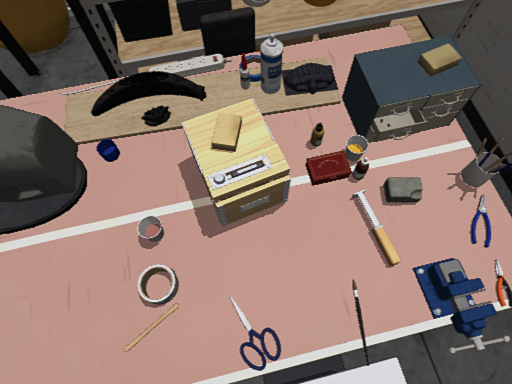

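The scene view shows the bay at about (285,185), with the header plate, tape and cup to its left and the hook at (312,315). In the top view the header plate runs from (210,183) to (268,160), the hook handle is at (385,245) and the blade at (360,193). I'll zoom in on the bay and the hook.

Run:
```python
from h import *
a=cv2.imread("pics/top0.png")
A=cv2.resize(a[100:225,180:295],None,fx=4.8,fy=4.8,interpolation=cv2.INTER_CUBIC)[:600]
B=cv2.resize(a[185:270,345:405],None,fx=4,fy=4,interpolation=cv2.INTER_CUBIC)
o=np.zeros((600,800,3),np.uint8);o[:A.shape[0],:A.shape[1]]=A;o[:340,556:796]=B
cv2.imwrite("pics/crop0.png",o)
```

```text
(no output)
```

View pics/crop0.png

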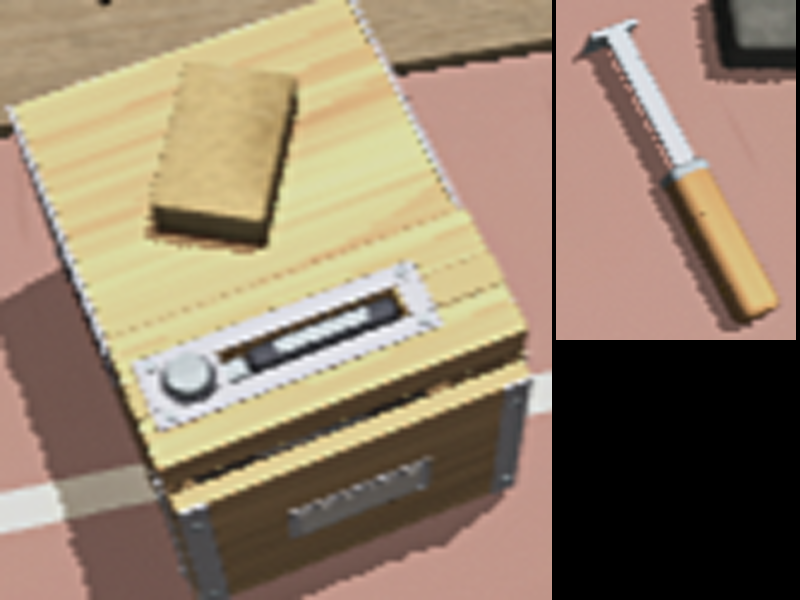

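The crop gives the button at (219.4,178.5) px, the T-bar centre at (247.7,168.8) and the front header corners at (214.4,197.9) and (289.4,169.8). The hook's blade top is at (359,193.5) and its handle end at (394.8,262).

Run:
```python
from h import *
import pickle
f,k=pickle.load(open("top0.pkl","rb"))
P=lambda u,v,z:plane(k,u,v,z)
c=lambda x,y:(180+x/4.8,100+y/4.8)
b=P(*c(189,377),.204); t=P(*c(325,330),.193); l=P(*c(165,470),.193); r=P(*c(525,335),.193)
bl=P(*c(10,108),.177); br=P(*c(352,0),.177)
print(b,t,np.linalg.norm((b-t)[:2]),"corners",l,r,np.linalg.norm(l-r),bl,br)
y=(l-r)[:2];y/=np.linalg.norm(y);y2=(b-t)[:2];y2/=np.linalg.norm(y2)
print("yaw (bay y dir)",np.degrees(np.arctan2(-y[0],y[1])),np.degrees(np.arctan2(-y2[0],y2[1])))
x=((bl+br)/2-(l+r)/2)[:2]; print("len",np.linalg.norm(x),np.degrees(np.arctan2(x[1],x[0])))
h=P(394.75,262,.03);w=P(359.25,193.5,.031);g=P(*( (640-556)/4+345,185+60/4),.03)
d=(w-h)[:2];L=np.linalg.norm(d);d/=L
print("hook",h,w,L,np.degrees(np.arctan2(d[1],d[0])),"grip",h[:2]+d*70)
# objects
for n,u,v,z in(("cup",150,223,.06),("tape",157,285,.048),("bottle",317.5,127,.1),("redbox",328,168,.03),("tint",361,160,.1)): print(n,P(u,v,z))
# scene cam check
f2,k2=pickle.load(open("scene0.pkl","rb"))
for p in(b,t,l,r,h,w): print(np.round(proj(k2,p),1))
T=pose(); print(T)
S=cv2.resize(f2[130:240,220:345],None,fx=4,fy=4,interpolation=cv2.INTER_CUBIC);H=cv2.resize(f2[270:360,265:355],None,fx=3.3,fy=3.3,interpolation=cv2.INTER_CUBIC)
o=np.zeros((440,800,3),np.uint8);o[:,:500]=S;o[:297,503:800]=H;cv2.imwrite("pics/crop1.png",o)
```

```text
[0.62841653 0.1697886  0.204     ] [0.64377124 0.09657805 0.193     ] 0.07480342219926452 corners [0.58623713 0.19137408 0.193     ] [ 0.61620743 -0.00255469  0.193     ] 0.19623095956344055 [0.8317615  0.23525385 0.177     ] [0.85816611 0.03206549 0.177     ]
yaw (bay y dir) 8.785150550542689 11.845160439078835
len 0.2468815321368461 9.147873013072175
hook [ 0.36443014 -0.2320414   0.03      ] [ 0.57367393 -0.20970393  0.031     ] 0.21043271508127015 6.0934372149799545 grip [69.96893779  7.19847099]
cup [0.61570839 0.37898502 0.06      ]
tape [0.44957326 0.38342478 0.048     ]
bottle [ 0.77765926 -0.13903741  0.1       ]
redbox [ 0.67453262 -0.14908126  0.03      ]
tint [ 0.64366394 -0.22313365  0.1       ]
[245.6 154.5]
[267.6 165.1]
[229.1 160.3]
[286.5 182.3]
[278. 342.]
[336.2 281.9]
[[-9.51506777e-01  3.07627321e-01 -5.33603778e-04  1.99972844e-01]
 [ 3.07627777e-01  9.51505688e-01 -1.44138470e-03  6.18189528e-01]
 [ 6.43177178e-05 -1.53563865e-03 -9.99998819e-01  4.03894613e-01]
 [ 0.00000000e+00  0.00000000e+00  0.00000000e+00  1.00000000e+00]]
```

View pics/crop1.png

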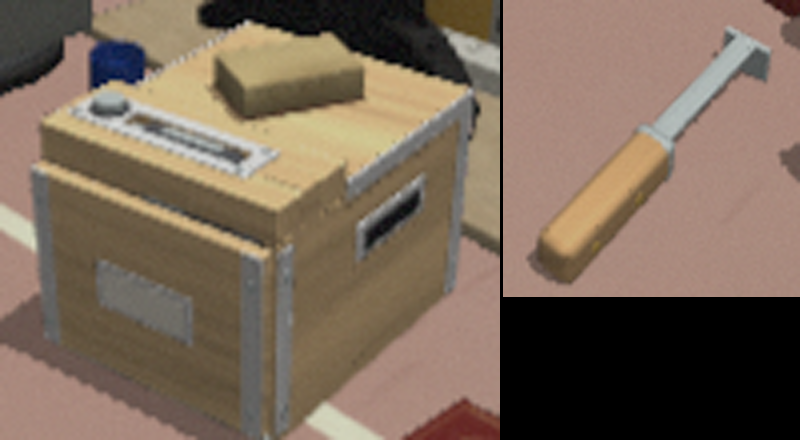

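The scene crop agrees with the top view: bar centre within 1 px, button within 2 px. I'll move the wrist over the header now and refine there.

>>> arm_command --steps '[[[0, 0, 0, -0.9, 0], [0, -1, -0.6, -0.9, 1], [0, -2, -1.2, -0.9, 2], [0, -2.8, -1.7, -0.9, 3], [0, -3.6, -2.1, -0.9, 4], [0, -4.4, -2.6, -0.9, 5], [0, -5.2, -3.1, -0.9, 6], [0, -6, -3.5, -0.9, 7], [0, -6.8, -4, -0.9, 8], [0, -7.6, -4.5, -0.9, 9], [0, -8.4, -5, -0.9, 10], [0, -9.2, -5.4, -0.9, 11], [0, -10, -5.9, -0.9, 12], [0, -10.8, -6.4, -0.9, 12.6], [0, -11.4, -6.8, -0.9, 12.6], [0, -11.4, -6.8, -0.9, 12.6], [0, -11.4, -6.8, -0.9, 12.6]]]'

```text
t: 1.85
ee_pos: [0.6379, 0.1185, 0.4489]
orientation: [-0.0, 0.65, 0.76, -0.001]
ft_force: [-0.9, -0.2, -0.2]
grip_width: 0.002
gripper_force: 0.0
```

Run:
```python
from h import *
import pickle
T=pose();print(T.round(4),np.round(ctrl.read_state()["joint_positions"],2))
f,k=cap("wrist");pickle.dump((f,k),open("w1.pkl","wb"));cv2.imwrite("pics/w1.png",f)
for p in([.628,.168,.204],[.644,.0966,.193]):print(proj(k,p))
```

```text
[[-1.555e-01  9.878e-01 -1.400e-03  6.379e-01]
 [ 9.878e-01  1.555e-01 -1.000e-04  1.185e-01]
 [ 1.000e-04 -1.400e-03 -1.000e+00  4.489e-01]
 [ 0.000e+00  0.000e+00  0.000e+00  1.000e+00]] [-0.23  0.43  0.01  1.52 -0.    1.2  -0.07]
(np.float64(254.16365287507872), np.float64(132.11265693449656))
(np.float64(260.55505628025014), np.float64(226.70552561071497))
```

View pics/w1.png

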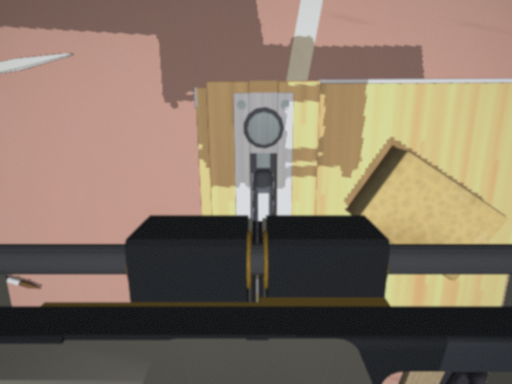

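The wrist view shows the button at (263.5,128). The plate runs straight down the image, so the tool is aligned with the bay and its yaw is about 9°.

Run:
```python
from h import *
import pickle
f,k=pickle.load(open("w1.pkl","rb"));T=pose()
g=cv2.medianBlur(cv2.cvtColor(f,cv2.COLOR_BGR2GRAY),3)
c=cv2.HoughCircles(g[90:165,225:300],cv2.HOUGH_GRADIENT,1,50,param1=80,param2=12,minRadius=12,maxRadius=24)
print(c)
u,v,r=c[0,0]+[225,90,0]
b=plane(k,u,v,.204);e=plane(k,u+r,v,.204);print(b,"radius",np.linalg.norm(b-e))
# plate edge directions: bright low-sat columns per row
h=cv2.cvtColor(f,cv2.COLOR_BGR2HSV)
m=(h[...,1]<50)&(h[...,2]>110)
E=[(v,225+np.where(m[v,225:300])[0].min(),225+np.where(m[v,225:300])[0].max()) for v in list(range(100,108))+list(range(150,212,6)) if m[v,225:300].any()];print(E)
E=np.array(E);pp=[plane(k,(a+c)/2+.5,v,.194)[:2] for v,a,c in E]
q=np.polyfit([p[1] for p in pp],[p[0] for p in pp],1);print("yaw",np.degrees(np.arctan(-q[0])))
print("shift tool", (T[:3,:3].T@(b-T[:3,3]))/.05, "tip above button",T[2,3]-.178-.204)
```

```text
[[[36.5 37.5 20.8]]]
[0.63247774 0.17185441 0.204     ] radius 0.014221068164550314
[(100, np.int64(233), np.int64(293)), (101, np.int64(233), np.int64(293)), (102, np.int64(234), np.int64(293)), (103, np.int64(234), np.int64(293)), (104, np.int64(234), np.int64(293)), (105, np.int64(234), np.int64(293)), (106, np.int64(234), np.int64(293)), (107, np.int64(234), np.int64(293)), (150, np.int64(235), np.int64(292)), (156, np.int64(235), np.int64(291)), (162, np.int64(235), np.int64(291)), (168, np.int64(235), np.int64(291)), (174, np.int64(235), np.int64(291)), (180, np.int64(235), np.int64(291)), (186, np.int64(235), np.int64(291)), (192, np.int64(235), np.int64(291)), (198, np.int64(235), np.int64(291)), (204, np.int64(235), np.int64(291)), (210, np.int64(236), np.int64(291))]
yaw 9.062867844407569
shift tool [1.03033742 0.07393451 4.90269804] tip above button 0.06708900323269737
```

>>> arm_command --steps '[[[0, 0.5, 0, 0.2, 0], [0, 1, 0.05, 0.6, 0], [0, 1, 0.05, 1.0, 0], [0, 1, 0.05, 1.2, 0], [0, 1, 0.05, 1.3, 0], [0, 1, 0.05, 1.36, 0], [0, 1, 0.05, 1.4, 0], [0, 1, 0.05, 1.44, 0], [0, 1, 0.05, 1.46, 0], [0, 1, 0.05, 1.46, 0]]]'

```text
t: 2.9
ee_pos: [0.6325, 0.1692, 0.3771]
orientation: [0.0, 0.649, 0.761, 0.0]
ft_force: [-0.8, -0.2, 2.5]
grip_width: 0.005
gripper_force: 1.4
```

>>> arm_command --steps '[[[0, 0, 0, 0.02, 0], [0, 0, 0, 0.02, 0], [0, 0, 0, -0.4, 0], [0, 0, 0, -1, 0], [0, -0.6, 0, -1.4, 0], [0, -1.5, 0, -1.4, 0], [0, -2.4, 0, -1.4, 0], [0, -2.4, 0, -1.4, 0], [0, -2.4, 0, -1.4, 0]]]'

```text
t: 3.8
ee_pos: [0.6515, 0.0485, 0.4462]
orientation: [0.0, 0.65, 0.76, -0.0]
ft_force: [0.3, 1.0, -0.4]
grip_width: 0.003
gripper_force: 0.0
```

Run:
```python
from h import *
import pickle
T=pose();print(T[:3,3])
f,k=cap("wrist");pickle.dump((f,k),open("w2.pkl","wb"));cv2.imwrite("pics/w2.png",f)
for p in([.642,.102,.222],[.642,.102,.193]):print(proj(k,p))
```

```text
[0.65150774 0.04850065 0.44624246]
(np.float64(254.99446412706308), np.float64(127.89127101899047))
(np.float64(255.1948409402935), np.float64(125.50845919549505))
```

View pics/w2.png

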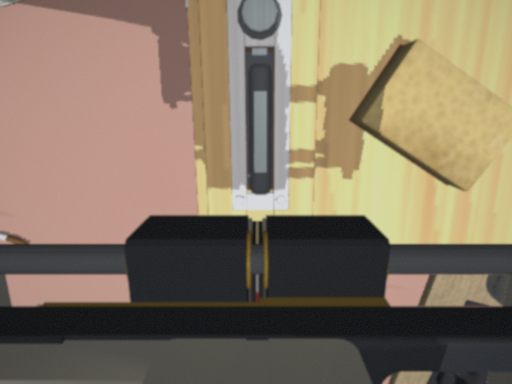

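The bar spans rows 58 to 193 with its centre at (260.5,126). At 135 px long it is at popped-up height. Next I grip it.

>>> arm_command --steps '[[[0.5, 0.5, 0, 0, 0], [0.5, 1.09, 0.03, 0, 0], [0.5, 1.09, 0.03, 0.5, 0], [0.5, 1.09, 0.03, 1.0, 0], [0.5, 1.09, 0.03, 1.3, 0], [0.5, 1.09, 0.03, 1.38, 0], [0.5, 1.09, 0.03, 1.38, 0], [0, 1.09, 0.03, 1.38, 0], [0, 1.09, 0.03, 1.38, 0], [0, 1.09, 0.03, 1.38, 0], [0, 1.09, 0.03, 1.38, 0], [0, 1.09, 0.03, 1.38, 0]]]' --force 20

```text
t: 5.05
ee_pos: [0.6444, 0.1048, 0.3783]
orientation: [0.0, 0.649, 0.761, 0.001]
ft_force: [-0.2, -0.5, 1.7]
grip_width: 0.151
gripper_force: 20.0
```

>>> arm_command --steps '[[[0, 0, 0, 0, 1.2], [0, 0, 0, 0, 2.4], [0, 0, 0, 0, 3.6], [0, 0, 0, 0, 4.8], [0, 0, 0, 0, 6], [0, 0, 0, 0, 7.2], [0, 0, 0, 0, 8.4], [0, 0, 0, 0, 9.6], [0, 0, 0, 0, 10.8], [0, 0, 0, 0, 12], [0, 0, 0, 0, 13.2], [0, 0, 0, 0, 14], [0, 0, 0, 0, 14], [0, 0, 0, 0, 14]]]'

```text
t: 6.45
ee_pos: [0.6464, 0.1036, 0.3784]
orientation: [0.002, 0.968, 0.25, 0.003]
ft_force: [10.1, -1.5, -4.7]
grip_width: 0.145
gripper_force: 20.0
```

>>> arm_command --steps '[[[0.5, 0, 0, 0, 0], [0.5, 0, 0, 0, 0], [0.5, 0, 0, 0, 0], [0.5, 0, 0, -0.5, 0], [0.5, 0, 0, -1.24, 0], [0.5, -0.4, 0.3, -1.24, -1.7], [0.5, -0.8, 0.6, -1.24, -3.4], [0.5, -1.2, 0.9, -1.24, -5.1], [0.5, -1.6, 1.2, -1.24, -6.8], [0.5, -2, 1.5, -1.24, -8.5], [0.7, -2.4, 1.8, -1.24, -10.2], [0.7, -2.8, 2.1, -1.24, -11.9], [0.7, -3.2, 2.4, -1.24, -13.6], [0.7, -3.6, 2.7, -1.24, -15.3], [0.7, -4, 3, -1.24, -17], [0.7, -4.4, 3.3, -1.24, -18.7], [0.7, -4.8, 3.6, -1.24, -20.4], [0.7, -5.2, 3.9, -1.24, -22.1], [0.7, -5.7, 4.25, -1.24, -23.8], [0.7, -5.7, 4.25, -1.24, -25.5]]]'

```text
t: 8.45
ee_pos: [0.4958, -0.2237, 0.4398]
orientation: [-0.0, 0.203, 0.979, -0.001]
ft_force: [-0.7, -1.1, 0.2]
grip_width: 0.701
gripper_force: 0.0
```

Run:
```python
from h import *
import pickle
T=pose();print(T.round(3),np.round(ctrl.read_state()["joint_positions"],2),"xdir",np.degrees(np.arctan2(T[1,0],T[0,0])))
```

```text
[[-0.917  0.398 -0.001  0.496]
 [ 0.398  0.917 -0.002 -0.224]
 [ 0.    -0.002 -1.     0.44 ]
 [ 0.     0.     0.     1.   ]] [ 0.3   0.24  0.08  1.79 -0.02  1.1   1.55] xdir 156.55921032397455
```

>>> arm_command --steps '[[[0.7, 0, 0, 0, -1.6], [0.7, 0, 0, 0, -3.2], [0.7, 0, 0, 0, -4.8], [0.7, 0, 0, 0, -5.9], [0.7, 0, 0, 0, -5.9], [0.7, 0, 0, 0, -5.9]]]'

```text
t: 9.05
ee_pos: [0.4982, -0.2192, 0.4397]
orientation: [-0.0, -0.052, 0.999, 0.0]
ft_force: [0.4, 0.3, -0.3]
grip_width: 0.702
gripper_force: 0.0
```

Run:
```python
from h import *
import pickle
T=pose();print(T.round(4))
f,k=cap("wrist");pickle.dump((f,k),open("w3.pkl","wb"))
s,ks=cap("scene");pickle.dump((s,ks),open("s3.pkl","wb"))
S=cv2.resize(s[110:280,190:345],None,fx=2.2,fy=2.2,interpolation=cv2.INTER_CUBIC)
o=np.zeros((384,512+341,3),np.uint8);o[:,:512]=f;o[:S.shape[0],512:]=S;o=cv2.resize(o,(800,360));cv2.imwrite("pics/w3.png",o)
for p in([.43,-.225,.034],[.574,-.21,.031]):print(proj(k,p))
h=cv2.cvtColor(f,cv2.COLOR_BGR2HSV)
m=cv2.inRange(h,(10,120,90),(25,255,255));n,l,st,ce=cv2.connectedComponentsWithStats(m)
for i in range(1,n):
    if st[i,4]>300:print(st[i],ce[i])
```

```text
[[-9.947e-01 -1.033e-01 -2.000e-04  4.982e-01]
 [-1.033e-01  9.947e-01  3.000e-04 -2.192e-01]
 [ 2.000e-04  3.000e-04 -1.000e+00  4.397e-01]
 [ 0.000e+00  0.000e+00  0.000e+00  1.000e+00]]
(np.float64(257.25809885950156), np.float64(105.91169471361434))
(np.float64(257.26049229007003), np.float64(223.45725975541313))
[242  44  24  91 815] [254.7190184  92.3791411]
```

View pics/w3.png

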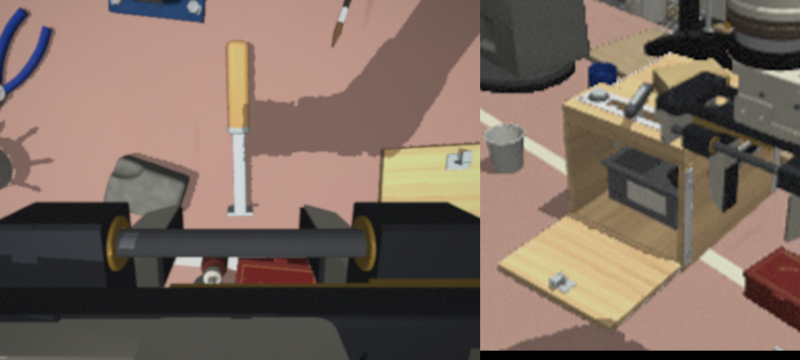

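The flap lies open and the handle is turned. The hook's handle runs from about (252.7,43.7) to (250.7,137), with the blade at (256,224). The grey tote is visible inside the bay.

Run:
```python
from h import *
import pickle
f,k=pickle.load(open("w3.pkl","rb"));T=pose()
h=cv2.cvtColor(f,cv2.COLOR_BGR2HSV)
m=cv2.inRange(h,(8,90,90),(28,255,255))[30:150,225:280]
m=cv2.morphologyEx(m,cv2.MORPH_OPEN,np.ones((3,3)))
rows=[(v+30,225+np.where(m[v])[0].min(),225+np.where(m[v])[0].max()) for v in range(0,120,4) if m[v].any()];print(rows)
ys=np.where(m.any(1))[0]+30;print(ys.min(),ys.max())
e=plane(k,253,ys.min(),.03);e2=plane(k,251,ys.max(),.034);b=plane(k,256,224,.031);print(e,e2,b,"len",np.linalg.norm((e-e2)[:2]),np.linalg.norm((e-b)[:2]))
# white shaft
w=((h[...,1]<40)&(h[...,2]>150))[135:240,235:280]
sr=[(v+135,round(235+np.where(w[v])[0].mean(),1),w[v].sum()) for v in range(0,100,5) if w[v].any()];print(sr)
# tote in scene
s,ks=pickle.load(open("s3.pkl","rb"))
for l in(.08,.10,.12):
  for yy in(.08,0,-.08):
    c,sn=np.cos(np.radians(9)),np.sin(np.radians(9)); p=np.array([.605+c*l-sn*yy,.0962+sn*l+c*yy,.08]); print(l,yy,np.round(proj(ks,p),1))
S=s[150:230,225:300];cv2.imwrite("pics/s3.png",cv2.resize(S,None,fx=8,fy=7,interpolation=cv2.INTER_CUBIC))
```

```text
[(46, np.int64(242), np.int64(263)), (50, np.int64(241), np.int64(265)), (54, np.int64(241), np.int64(265)), (58, np.int64(241), np.int64(265)), (62, np.int64(241), np.int64(265)), (66, np.int64(241), np.int64(266)), (70, np.int64(241), np.int64(265)), (74, np.int64(242), np.int64(265)), (78, np.int64(242), np.int64(265)), (82, np.int64(242), np.int64(265)), (86, np.int64(242), np.int64(265)), (90, np.int64(242), np.int64(265)), (94, np.int64(242), np.int64(265)), (98, np.int64(242), np.int64(265)), (102, np.int64(242), np.int64(265)), (106, np.int64(242), np.int64(266)), (110, np.int64(242), np.int64(265)), (114, np.int64(243), np.int64(265)), (118, np.int64(243), np.int64(265)), (122, np.int64(243), np.int64(265)), (126, np.int64(243), np.int64(265)), (130, np.int64(243), np.int64(265)), (134, np.int64(244), np.int64(262))]
43 135
[ 0.36296572 -0.23674419  0.03      ] [ 0.4637802 -0.2289039  0.034    ] [ 0.57489359 -0.21152103  0.031     ] len 0.10111889434836266 0.21342359288894672
[(140, np.float64(250.5), np.int64(16)), (145, np.float64(254.0), np.int64(13)), (150, np.float64(25
[... 167 characters left out ...]
p.int64(12)), (175, np.float64(254.5), np.int64(14)), (180, np.float64(254.5), np.int64(14)), (185, np.float64(254.5), np.int64(14)), (190, np.float64(255.0), np.int64(13)), (195, np.float64(255.0), np.int64(13)), (200, np.float64(255.0), np.int64(13)), (205, np.float64(255.0), np.int64(13)), (210, np.float64(255.0), np.int64(13)), (215, np.float64(255.0), np.int64(13)), (220, np.float64(255.5), np.int64(12)), (225, np.float64(255.5), np.int64(12)), (230, np.float64(254.5), np.int64(24))]
0.08 0.08 [254.5 184.5]
0.08 0 [275.3 193. ]
0.08 -0.08 [297.9 202.1]
0.1 0.08 [258.6 181.8]
0.1 0 [279.4 190.1]
0.1 -0.08 [301.8 199. ]
0.12 0.08 [262.7 179.1]
0.12 0 [283.4 187.2]
0.12 -0.08 [305.7 196. ]
```

View pics/s3.png

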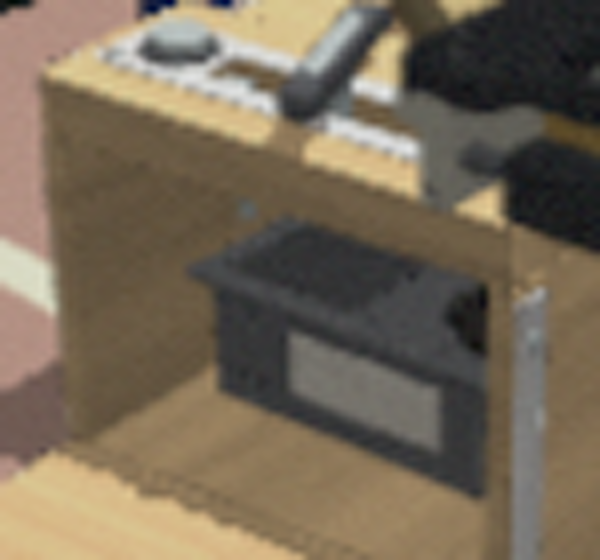

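The front lip's left corner is at (249.4,188.6), so the lip sits at about bay x 0.05 and the tote is centred. The handle stands up, turned. Next I grasp the hook.

>>> arm_command --steps '[[[0.7, 0.6, -0.03, 0.6, -0.1], [0.7, 1.36, -0.06, 1.4, -0.1], [0.7, 1.36, -0.06, 2.3, -0.1], [0.7, 1.36, -0.06, 3.2, -0.1], [0.7, 1.36, -0.06, 4, -0.1], [0.7, 1.36, -0.06, 4.6, -0.1], [0.7, 1.36, -0.06, 5, -0.1], [0.7, 1.36, -0.06, 5.13, -0.1], [0.7, 1.36, -0.06, 5.13, -0.1], [0.7, 1.36, -0.06, 5.13, -0.1], [0, 1.36, -0.06, 5.13, -0.1], [0, 1.36, -0.06, 5.13, -0.1], [0, 1.36, -0.06, 5.13, -0.1], [0, 1.36, -0.06, 5.13, -0.1], [0, 1.36, -0.06, 5.13, -0.1]]]' --force 35

```text
t: 10.65
ee_pos: [0.4311, -0.2295, 0.1834]
orientation: [0.0, -0.057, 0.998, -0.0]
ft_force: [0.2, 0.1, 0.2]
grip_width: 0.312
gripper_force: 0.0
```

>>> arm_command --steps '[[[0, 0, 0, 0, 0], [0, 0, 0, 0, 0], [0, 0, 0, -0.3, 0], [0, 0, 0, -1, 0], [0, 0, 0, -1.6, 0], [0, 0, 0, -1.9, 0], [0, 0, 0, -1.9, 0], [0, 0, 0, -1.9, 0]]]'

```text
t: 11.45
ee_pos: [0.4307, -0.2293, 0.2777]
orientation: [-0.0, -0.057, 0.998, 0.0]
ft_force: [0.1, -0.5, -2.1]
grip_width: 0.301
gripper_force: 35.0
```

Run:
```python
from h import *
T=pose();print(T.round(4))
a=np.radians(9);O=np.array([.605,.0962]);X=np.array([np.cos(a),np.sin(a)])
for l in(-.2,-.06):
    p=O+X*l; d=np.append(p-T[:2,3],0); print(l,p,(T[:3,:3].T@d)/.05)
print("turn units",-(9+180-np.degrees(np.arctan2(T[1,0],T[0,0]))%360)/5)
f,k=cap("scene");cv2.imwrite("pics/s4.png",f[150:384,180:420])
# hook predicted tip
for x,z in((150,-17),(150,14),(40,17),(-70,17)):
    h=np.array([T[0,3],T[1,3],T[2,3]-.166])+np.array([-T[0,0]*x,-T[1,0]*x,z])/1000;print(x,z,np.array(proj(k,h))-[180,150])
```

```text
[[-9.934e-01 -1.146e-01 -4.000e-04  4.307e-01]
 [-1.146e-01  9.934e-01  2.000e-04 -2.293e-01]
 [ 4.000e-04  3.000e-04 -1.000e+00  2.777e-01]
 [ 0.000e+00  0.000e+00  0.000e+00  1.000e+00]]
-0.2 [0.40746233 0.06491311] [-2.12332541e-01  5.89953855e+00  1.56354541e-03]
-0.06 [0.5457387  0.08681393] [-3.00983063e+00  6.01787484e+00  5.90249078e-04]
turn units -0.4844410390973565
150 -17 [161.13372948 110.71421178]
150 14 [162.42145924 100.15188608]
40 17 [133.58898771 127.13549751]
-70 17 [ 98.84316461 160.76380677]
```

View pics/s4.png

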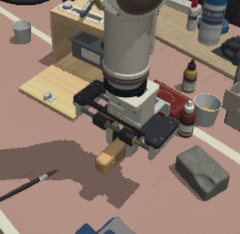

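The hook is held: width 27.7 mm, lifted force about 1.6 to 2 N, and the handle end is where predicted. Next I move it in front of the mouth.

>>> arm_command --steps '[[[0, 0, 0.4, 0, 0], [0, 0, 1, 0, 0], [0, 0, 1.6, 0, 0], [0, 0, 2.2, 0, 0], [0, 0, 2.8, 0, -0.1], [0, 0, 3.4, 0, -0.2], [0, 0, 4, 0, -0.3], [0, 0, 4.6, 0, -0.4], [0, -0.1, 5.2, 0, -0.5], [0, -0.2, 5.7, 0, -0.5], [0, -0.21, 5.9, 0, -0.5], [0, -0.21, 5.9, 0, -0.5], [0, -0.21, 5.9, 0, -0.5]]]'

```text
t: 12.8
ee_pos: [0.4072, 0.0638, 0.2775]
orientation: [-0.001, -0.079, 0.997, -0.0]
ft_force: [-0.4, -0.4, -1.7]
grip_width: 0.303
gripper_force: 35.0
```

Run:
```python
from h import *
T=pose();print(T.round(4))
a=np.radians(9);O=np.array([.605,.0962]);X=np.array([np.cos(a),np.sin(a)])
for l in(-.06,-.18):
    p=O+X*l; d=np.append(p-T[:2,3],0); print(l,p,(T[:3,:3].T@d)/.05)
f,k=cap("scene");F=cv2.resize(f[130:300,190:345],None,fx=3.4,fy=3.4,interpolation=cv2.INTER_CUBIC)
for x,z in((150,-17),(150,14),(40,17),(-70,17)):
    h=np.array([T[0,3],T[1,3],T[2,3]-.166])+np.array([-T[0,0]*x,-T[1,0]*x,z])/1000;print(x,z,(np.array(proj(k,h))-[190,130])*3.4)
cv2.imwrite("pics/s5.png",F)
```

```text
[[-9.876e-01 -1.573e-01 -1.900e-03  4.072e-01]
 [-1.573e-01  9.876e-01 -8.000e-04  6.380e-02]
 [ 2.000e-03 -5.000e-04 -1.000e+00  2.775e-01]
 [ 0.000e+00  0.000e+00  0.000e+00  1.000e+00]]
-0.06 [0.5457387  0.08681393] [-2.80851417  0.01973498 -0.00561523]
-0.18 [0.4272161 0.0680418] [-0.40851985  0.02182011 -0.00082605]
150 -17 [191.54898155 270.01695396]
150 14 [189.79709229 237.48361279]
40 17 [ 89.99377124 301.48700478]
-70 17 [-26.20083156 379.87011728]
```

View pics/s5.png

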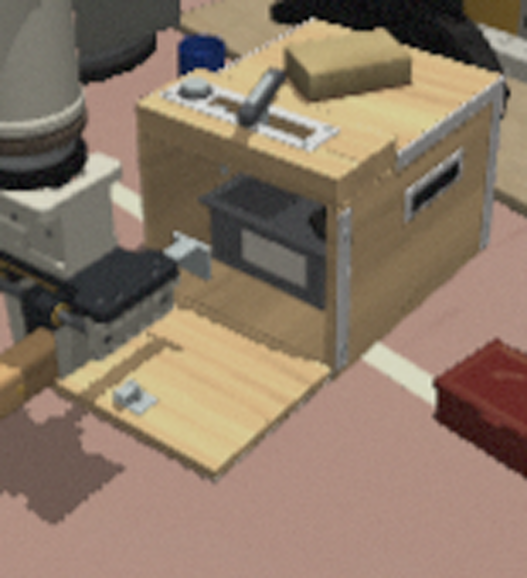

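The blade is in front of the mouth with its tip at (192,272), exactly as predicted. The lip corner at (203,200) agrees with the earlier fix. Going in above the lip.

>>> arm_command --steps '[[[0, -0.3, 0, 0, 0], [0, -0.7, 0, 0, 0], [0, -1.1, 0, 0, 0], [0, -1.4, 0, 0, 0], [0, -1.7, 0, 0, 0], [0, -2, 0, 0, 0], [0, -2.3, 0, 0, 0], [0, -2.6, 0, 0, 0], [0, -2.8, 0.02, 0, 0], [0, -2.8, 0.02, 0, 0], [0, -2.8, 0.02, 0, 0]]]'

```text
t: 13.95
ee_pos: [0.5452, 0.0871, 0.2778]
orientation: [-0.001, -0.079, 0.997, -0.0]
ft_force: [-0.4, -0.0, -1.5]
grip_width: 0.299
gripper_force: 35.0
```

No contact so far. Lowering the blade into the tote.

>>> arm_command --steps '[[[0, 0, 0, 0.15, 0], [0, 0, 0, 0.3, 0], [0, 0, 0, 0.45, 0], [0, 0, 0, 0.58, 0], [0, 0, 0, 0.66, 0], [0, 0, 0, 0.66, 0], [0, 0, 0, 0.66, 0], [0, 0, 0, 0.66, 0]]]'

```text
t: 14.75
ee_pos: [0.5459, 0.0879, 0.2455]
orientation: [0.0, -0.079, 0.997, 0.0]
ft_force: [-0.4, -0.5, -2.5]
grip_width: 0.304
gripper_force: 35.0
```

>>> arm_command --steps '[[[0, 0.1, 0, 0, 0], [0, 0.2, 0, 0, 0], [0, 0.3, 0, 0, 0], [0, 0.4, 0, 0, 0], [0, 0.5, 0, 0, 0], [0, 0.6, 0, 0, 0], [0, 0.7, 0, 0, 0], [0, 0.8, 0, 0, 0], [0, 0.9, 0, 0, 0], [0, 1.0, 0, 0, 0], [0, 1.1, 0, 0, 0]]]'

```text
t: 15.85
ee_pos: [0.4912, 0.0792, 0.2454]
orientation: [0.0, -0.079, 0.997, 0.0]
ft_force: [2.4, 0.3, -2.2]
grip_width: 0.297
gripper_force: 35.0
```

The force has gone to about +2.8 N in x, so the tote is coming along. Continuing.

>>> arm_command --steps '[[[0, 0.1, 0, 0, 0], [0, 0.2, 0, 0, 0], [0, 0.3, 0, 0, 0], [0, 0.4, 0, 0, 0], [0, 0.5, 0, 0, 0], [0, 0.6, 0, 0, 0], [0, 0.7, 0, 0, 0], [0, 0.8, 0, 0, 0], [0, 0.9, 0, 0, 0], [0, 1.0, 0, 0, 0], [0, 1.1, 0, 0, 0], [0, 1.2, 0, 0, 0], [0, 1.3, 0, 0, 0], [0, 1.4, 0, 0, 0], [0, 1.5, 0, 0, 0], [0, 1.52, 0, 0, 0], [0, 1.52, 0, 0, 0]]]'

```text
t: 17.55
ee_pos: [0.4158, 0.067, 0.2451]
orientation: [-0.001, -0.079, 0.997, -0.0]
ft_force: [0.6, -0.1, -1.2]
grip_width: 0.302
gripper_force: 35.0
```

Run:
```python
from h import *
import pickle
T=pose();O=np.array([.605,.0962]);a=np.radians(9);X=np.array([np.cos(a),np.sin(a)]);Y=np.array([-X[1],X[0]])
print(T[:3,3],"grip bay",(T[:2,3]-O)@X,(T[:2,3]-O)@Y)
for n in("scene","top"):
    f,k=cap(n);cv2.imwrite(f"pics/{n}6.png",f);pickle.dump((f,k),open(n+"6.pkl","wb"))
    for l in(-.055,):
        for y in(.082,0,-.082): 
            for z in(.08,):
                p=proj(k,np.append(O+X*l+Y*y,z));print(n,y,np.round(p,1))
    h=cv2.cvtColor(f,cv2.COLOR_BGR2HSV)
# scan in each image along bay x lines at z=.08, print gray for y=±.05
    g=cv2.cvtColor(f,cv2.COLOR_BGR2GRAY)
    for y in(.06,-.05,-.07):
        print(n,y,[(int(l*1000),int(g[int(round(v)),int(round(u))])) for l in np.arange(-.09,.0,.006) for u,v in[proj(k,np.append(O+X*l+Y*y,.08))]])
```

```text
[0.4158381  0.06704267 0.24512013] grip bay -0.1913942186153006 0.0007930900090939121
scene 0.082 [223.3 204.1]
scene 0 [245.2 214.4]
scene -0.082 [269.  225.7]
scene 0.06 [(-90, 112), (-83, 117), (-77, 115), (-71, 117), (-65, 115), (-59, 64), (-53, 86), (-47, 106), (-41, 76), (-35, 65), (-29, 62), (-23, 64), (-17, 49), (-11, 51), (-5, 53)]
scene -0.05 [(-90, 113), (-83, 113), (-77, 114), (-71, 115), (-65, 65), (-59, 51), (-53, 106), (-47, 122), (-41, 73), (-35, 71), (-29, 52), (-23, 27), (-17, 27), (-11, 19), (-5, 20)]
scene -0.07 [(-90, 72), (-83, 56), (-77, 57), (-71, 55), (-65, 52), (-59, 53), (-53, 94), (-47, 108), (-41, 90), (-35, 75), (-29, 49), (-23, 98), (-17, 73), (-11, 52), (-5, 58)]
top 0.082 [231.5 229.6]
top 0 [260.4 218.2]
top -0.082 [288.6 207. ]
top 0.06 [(-90, 220), (-83, 228), (-77, 146), (-71, 125), (-65, 30), (-59, 30), (-53, 151), (-47, 141), (-41, 138), (-35, 117), (-29, 75), (-23, 77), (-17, 75), (-11, 76), (-5, 76)]
top -0.05 [(-90, 97), (-83, 151), (-77, 226), (-71, 238), (-65, 235), (-59, 231), (-53, 230), (-47, 218), (-41, 185), (-35, 193), (-29, 224), (-23, 203), (-17, 189), (-11, 97), (-5, 73)]
top -0.07 [(-90, 117), (-83, 121), (-77, 124), (-71, 128), (-65, 129), (-59, 133), (-53, 134), (-47, 139), (-41, 152), (-35, 171), (-29, 165), (-23, 220), (-17, 198), (-11, 148), (-5, 72)]
```

The scene scan puts the lip edge at about -55 mm, level on both sides. Next I back the blade off the wall, lift it out and carry the hook back to the bench.

>>> arm_command --steps '[[[0, -0.1, 0, 0, 0], [0, -0.16, 0, 0, 0], [0, -0.16, 0, -0.2, 0], [0, -0.16, 0, -0.5, 0], [0, -0.16, 0, -1, 0], [0, -0.16, 0, -1.5, 0], [0, 0, -0.5, -1.6, 0], [0, 0.2, -1.2, -1.6, 0], [0, 0.3, -1.9, -1.6, 0], [0, 0.4, -2.6, -1.6, 0.1], [0, 0.5, -3.3, -1.6, 0.2], [0, 0.6, -4, -1.6, 0.3], [0, 0.65, -4.7, -1.6, 0.4], [0, 0.65, -5.3, -1.6, 0.5], [0, 0.65, -5.8, -1.6, 0.5], [0, 0.65, -5.9, -1.6, 0.5], [0, 0.65, -5.9, -1.2, 0.5], [0, 0.65, -5.9, -0.6, 0.5], [0, 0.65, -5.9, 0, 0.5], [0, 0.65, -5.9, 0.4, 0.5]]]'

```text
t: 19.65
ee_pos: [0.4302, -0.228, 0.2238]
orientation: [-0.001, -0.058, 0.998, 0.001]
ft_force: [-1.3, -0.1, -1.5]
grip_width: 0.304
gripper_force: 35.0
```

>>> arm_command --steps '[[[0, 0, 0, 0.25, 0], [0, 0, 0, 0.5, 0], [0, 0, 0, 0.65, 0], [0, 0, 0, 0.74, 0], [0, 0, 0, 0.79, 0], [0, 0, 0, 0.82, 0], [0, 0, 0, 0.84, 0], [0, 0, 0, 0.84, 0], [0, 0, 0, 0.84, 0], [0, 0, 0, 0.84, 0]]]'

```text
t: 20.65
ee_pos: [0.4309, -0.2293, 0.1834]
orientation: [0.0, -0.057, 0.998, -0.0]
ft_force: [0.4, -0.9, -0.6]
grip_width: 0.3
gripper_force: 35.0
```

Most of the weight is off the wrist, so the hook is on the bench. Releasing and rising.

>>> arm_command --steps '[[[0, 0, 0, 0.02, 0], [0, 0, 0, 0.02, 0], [0, 0, 0, 0.02, 0], [0.4, 0, 0, 0.02, 0], [0.6, 0, 0, 0.02, 0], [0.6, 0, 0, 0.02, 0], [0.6, 0, 0, 0.02, 0], [0.6, 0, 0, -0.5, 0], [0.6, 0, 0, -1.5, 0], [0.6, 0, 0, -2.5, 0], [0.6, 0, 0, -3.5, 0], [0.6, 0, 0, -4.5, 0], [0.6, 0, 0, -4.5, 0]]]'

```text
t: 21.95
ee_pos: [0.4329, -0.2305, 0.4154]
orientation: [0.006, -0.057, 0.998, -0.003]
ft_force: [0.3, -0.4, -0.8]
grip_width: 0.602
gripper_force: 0.0
```

Run:
```python
from h import *
T=pose();print(T[:3,3]);O=np.array([.605,.0962]);a=np.radians(9);X=np.array([np.cos(a),np.sin(a)]);Y=np.array([-X[1],X[0]])
f0=cv2.imread("pics/top0.png");f,k=cap("top");cv2.imwrite("pics/top7.png",f)
g=cv2.cvtColor(f,cv2.COLOR_BGR2GRAY)
for y in(.06,.03,-.03,-.06):
    print(y,[(round(l*1000),int(g[int(round(v)),int(round(u))])) for l in np.arange(-.085,.0,.005) for u,v in[proj(k,np.append(O+X*l+Y*y,.08))]])
for n,fr in(("top0",f0),("top7",f)):
    h=cv2.cvtColor(fr,cv2.COLOR_BGR2HSV);m=cv2.inRange(h,(10,110,90),(28,255,255));m[:185]=0;m[:,:350]=0;m[285:]=0;m[:,410:]=0
    M=cv2.moments(m,True);print(n,M["m00"],M["m10"]/max(M["m00"],1),M["m01"]/max(M["m00"],1))
for nm,(x0,y0,x1,y1) in dict(cup=(130,210,170,245),tape=(130,258,185,310),bottle=(305,120,330,150),sand=(208,110,245,152)).items():
    print(nm,cv2.absdiff(f[y0:y1,x0:x1],f0[y0:y1,x0:x1]).mean())
```

```text
[ 0.43291998 -0.23047381  0.41538683]
0.06 [(-85, 215), (-80, 196), (-75, 127), (-70, 77), (-65, 27), (-60, 28), (-55, 60), (-50, 127), (-45, 125), (-40, 129), (-35, 109), (-30, 68), (-25, 70), (-20, 69), (-15, 70), (-10, 70), (-5, 69)]
0.03 [(-85, 219), (-80, 215), (-75, 123), (-70, 72), (-65, 70), (-60, 92), (-55, 134), (-50, 126), (-45, 128), (-40, 130), (-35, 112), (-30, 67), (-25, 69), (-20, 69), (-15, 69), (-10, 68), (-5, 69)]
-0.03 [(-85, 220), (-80, 138), (-75, 116), (-70, 121), (-65, 28), (-60, 29), (-55, 93), (-50, 128), (-45, 119), (-40, 131), (-35, 128), (-30, 66), (-25, 69), (-20, 68), (-15, 68), (-10, 69), (-5, 69)]
-0.06 [(-85, 217), (-80, 207), (-75, 205), (-70, 190), (-65, 150), (-60, 29), (-55, 92), (-50, 130), (-45, 129), (-40, 22), (-35, 26), (-30, 28), (-25, 25), (-20, 27), (-15, 26), (-10, 27), (-5, 26)]
top0 254.0 385.1102362204724 244.18503937007873
top7 339.0 386.3746312684366 245.85545722713863
cup 6.746428571428571
tape 6.90011655011655
bottle 5.922666666666666
sand 7.168597168597168
```

```bash
python3 -c "
from h import *
print(workorder.sign_off())"
```

```text
the job is handed in; nothing more can be done
None
```

I handed the job in at about 22 s: the flap is open, the tote's front lip is measured about 55 mm out of the bay mouth, and the hook is back on the bench where it first lay. The bystanders look unmoved, but the sign-off returned no verdict and I did not check the casting in a picture after the drag.

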